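Sort welding clamps, shut from open

ROBOT

A 6-joint arm with a two-finger parallel gripper is mounted at the origin on the work surface. World frame = base frame: x ahead of the robot, y to its left, z up, the work surface at z = 0. Lengths are in m, angles in rad, forces in N, time in s.
With the tool pointing down it reaches from about 0.35 to 0.775 m from the base axis. Payload 7.3 kg.
Tool frame: the origin (TCP) lies at the very end of the fingers, on their centre line; the grasp point (between the pads) lies 19 mm behind it; z points along the fingers, y is the line along which they close (so a half turn about z gives the same grasp; the last joint's range is limited). The gripper opens to 92 mm and grips with 3 to 60 N. Pads are 19 mm wide; open, the fingers measure 130 mm over their backs; the gripper's body (75 mm by 190 mm) begins 47 mm behind the grasp point.
Start: joints at [-1.376, 0.342, 1.524, -0, 1.275, -0.146], TCP at [0.175, -0.495, 0.227] pointing down, gripper open.
Joint ranges: [-2.53, 2.53], [-0.77, 2.02], [0.04, 2.7], [-1, 4.14], [0.28, 2.66], [-3.11, 3.11]. Speed limits (rad/s): [2.57, 2.57, 3.14, 3.14, 3.14, 3.14].

INTERFACE

Orientations are given as [roll, pitch, yaw] about the fixed x, y, z axes, in that order (R = Rz(yaw) Ry(pitch) Rx(roll)).
In Python, from cell import * gives the robot as it stands.
- The arm moves only by the tool step_arm, never from a script. Its argument "commands" is a list of rows, each a list of 7 numbers: the opening, from 0 (shut) to 1 (fully open), then the shift along the world's x, y, z in cm, then the turn, a rotation vector about the world's x, y, z in rad. A call has 1 to 5 rows; each row is the pose to reach, as a shift and turn from the pose commanded when the call began; what a row does not reach only later rows make up. A row lasts 1/12 s, in which the tool goes at most 41.7 mm and 7.16 degrees, less where a joint would pass 70% of its speed; a pose out of reach is approached as far as the arm can. A call with a gripper value outside its range is refused whole. The fingers move at their own pace and stop on an object; "grip_force" is the grip in N (left out, the last holds). Time passes only in rows, so rows that repeat a pose let the fingers close. It gives the time, the measured TCP pose, the force, the opening and the grip force at its end, in the units of the state.
- observe(): the state, without advancing time (a new reading comes with each control period).
- read_camera(name): name is "scene" or "top"; returns the picture (420x560x3 uint8, red, green, blue); there is no depth.
- camera_model(name): a dict with "vfov" (degrees; the focal length in pixels is half the picture's height over the tangent of half this angle, whatever the lens; pixels are square), "cx", "cy" (the principal point, pixels), "k1" (the pictures are not rectified: a ray, as slopes to the right and down, at radius r is drawn at 1 + k1 r^2 times it, then the intrinsics apply), "world_to_cam" (4x4, takes a point from world to camera coordinates). Camera axes: x right, y up, looking along -z (the intrinsics and any distortion apply to the point x, -y, -z); pixel columns grow to the right and rows downward; lengths in m; the calibration is good to about 2 mm. A picture is of the moment at which its call begins. camera_model takes no time and is no camera call.
- hand_in(): hands the job in; it is judged then, once.
The state is a dict: "time": time; "qpos": joint angles; "qvel": joint speeds; "joint_efforts": joint torques, N m; "tool_pos": TCP position; "tool_rot": TCP orientation; "contact_force": force on the tool from outside, world axes, zero at the start; "torque": the same for the moment, N m; "opening": finger opening in m; "grip_force": force on a finger pad.
Only numpy, scipy, OpenCV 4.12 (cv2) and the standard library are available. Lean on these libraries where they do the work, as an engineer would, in place of code of your own. Each camera call takes 0.05 s, during which the arm holds its last target. There are 200 camera calls.

TASK

Clear the three clamp pliers from the sloping rack: lay those whose jaws are ratcheted shut in the red tray and those whose jaws are open in the yellow tray, leaving the jaws as they are. Each must lie flat on its tray's floor, not on another clamp or on the rim. Don't strike the lamp bar above the rack, and leave the spray can, brush and tube offcut where they are.

Things in the scene. Friction and masses are not known exactly. Their poses are not given: they have to be found in the camera images.
- clamp1_hub (a point): clamp pliers 1: crossed arms 150 mm long, a blue fixed one and a red moving one, on a dark hub 44 x 26 x 26 mm with a brass rivet; copper jaw tips; 0.3 kg. Point: the hub's centre, 13 mm above the flat underside. z: out of the upper face; +x: to the handle ends (81 mm); -x: to the jaw tips (70 mm); y: across the hub's 26 mm width. Arms 16 mm high
- clamp1_jaw (a joint): jaw angle of clamp 1: 0 = ratcheted shut (tips together, handles parallel); 0.26 to 0.36 = open (tips about 17 to 25 mm apart, handles spread). No other states occur at the start. The ratchet holds it where it is until about 6 N acts on the red handle's end
- clamp2_hub (a point): clamp pliers 2, same make, point and axes as clamp 1. Shut, all lies within 14 mm of the x axis; open, the red handle's end reaches up to y = +42 mm and the red jaw's tip y = -36 mm, the rest unchanged. Pinch only the hub: squeezing both handles moves the jaws
- clamp2_jaw (a joint): jaw angle of clamp 2: 0 = ratcheted shut (tips together, handles parallel); 0.26 to 0.36 = open (tips about 17 to 25 mm apart, handles spread). No other states occur at the start. The ratchet holds it where it is until about 6 N acts on the red handle's end
- clamp3_hub (a point): clamp pliers 3, same make, point and axes as clamp 1. At the start each clamp lies on the rack's slope, jaws downhill towards the robot, jaw tips on the ledge
- clamp3_jaw (a joint): jaw angle of clamp 3: 0 = ratcheted shut (tips together, handles parallel); 0.26 to 0.36 = open (tips about 17 to 25 mm apart, handles spread). No other states occur at the start. The ratchet holds it where it is until about 6 N acts on the red handle's end
- tray_shut: RED sheet-metal tray, fixed, 200 (x) x 235 (y) x 28 mm high, walls and floor 4 mm; origin at the centre of its underside, so its floor is 4 mm above it. For clamps that are ratcheted shut
- tray_open: YELLOW sheet-metal tray, fixed, 200 (x) x 235 (y) x 28 mm high, walls and floor 4 mm; origin at the centre of its underside, so its floor is 4 mm above it. For clamps that are open
- rack: fixed rack, blue frame, white slats, 370 mm wide (y), for three clamps 105 mm apart. Slope rises along +x at 35 degrees from level, its surface 85 mm above the origin, which lies on the table below the middle hub. Two slats carry jaws and handles, nothing is under the hubs; ledge 14 mm proud, 73 mm downhill of the hubs. Side posts 24 mm square, 310 mm high, at x = +90, y = +-173 mm
- lamp: fixed lamp bar on the rack, right above the hubs; origin = the rack's. It spans x -25 to +35 mm, y +-183 mm, z 278 to 314 mm in the rack's frame, so a hand coming straight down on the clamps would strike it
- spray: white spray can, 54 mm diameter, 160 mm high, standing; a bystander, origin under its base
- brush: brush 170 mm long lying on the table; a bystander
- offcut: square aluminium tube offcut 90 x 40 x 40 mm lying on the table; a bystander, origin under its centre

How it is judged:
By the outcome, as a careful person would: the job done as asked, in the order asked, and still so for the second after the job is handed in, with the robot touching nothing.
It also fails if it takes over 72 s, if anything falls off the work surface, if the arm or the gripper's body presses on something with over 40 N, if the wrist force passes 120 N, or if a joint passes its speed limit or range.

## Working session

There is one attempt and no reset: what is moved stays moved. The work goes in short steps, Python scripts to look and compute and a tool call to move; the robot and the scene stay as the last step left them, time stands still between calls to the robot, and variables do not carry over. Pictures are saved under pics/ and viewed, at most 10 in all, crops included, and the job is handed in when it is done.

Besides the shell and the picture viewer there is one more tool, called after "Emit:" as name([rows], argument=value, ...), one row to a line, values as JSON. step_arm: Moves the arm, as the interface text tells. Its arguments: {"type":"object","properties":{"commands":{"type":"array"},"grip_force":{"type":"number"}},"required":["commands"]}

```bash
ls; mkdir -p pics; python3 - <<'E'
from cell import *
import cv2
for n in("scene","top"):
    im=read_camera(n); cv2.imwrite(f"pics/{n}0.png",im[:,:,::-1]); m=camera_model(n); print(n,m)
print(observe())
E
```

```text
pics
scene {'vfov': 53.78648503501042, 'cx': 286.17083849047634, 'cy': 209.81252628596826, 'k1': -0.11178990888291407, 'world_to_cam': array([[ 0.36549756,  0.93073184, -0.01223875, -0.21872148],
       [-0.74082123,  0.29883021,  0.6015683 ,  0.3574694 ],
       [ 0.56355607, -0.21080502,  0.79872761, -1.3740141 ],
       [ 0.        ,  0.        ,  0.        ,  1.        ]])}
top {'vfov': 45.144613470824545, 'cx': 277.5528526714774, 'cy': 208.00786915984537, 'k1': 0.026926113451984195, 'world_to_cam': array([[ 0.02062152, -0.99975104, -0.00852114, -0.01196305],
       [ 0.98252249,  0.01868762,  0.18520349, -0.55852559],
       [-0.18499814, -0.01219139,  0.98266325, -1.42588509],
       [ 0.        ,  0.        ,  0.        ,  1.        ]])}
{'time': 0.1, 'qpos': array([-1.37597828e+00,  3.42650860e-01,  1.52490767e+00, -2.58517468e-05,
        1.27538078e+00, -1.46002864e-01]), 'qvel': array([-0.00031739, -0.00356621, -0.00233499,  0.00099165,  0.00135123,
       -0.00063877]), 'joint_efforts': array([ 2.15919092e-03, -4.32000160e+01, -2.44696516e+01,  7.18163350e-02,
        5.25930163e-02, -4.50917128e-05]), 'tool_pos': array([ 0.17543015, -0.49444889,  0.22612041]), 'tool_rot': array([-3.14025673e+00, -1.71458744e-04,  3.40828340e-01]), 'contact_force': array([-0.32969284, -0.54380835,  0.37108444]), 'torque': array([-0.0113867 , -0.03074415, -0.001125  ]), 'grip_force': 0.0, 'opening': 0.09186712517171887}
```

View pics/scene0.png

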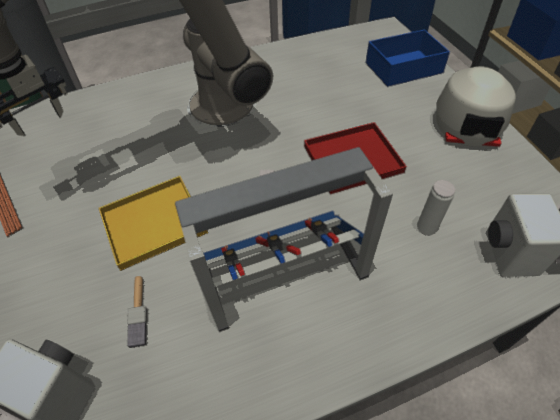

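View pics/top0.png

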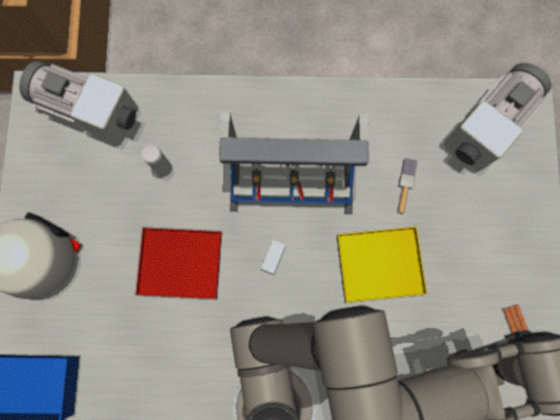

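The scene view shows the rack centre near (290,245), yellow tray at (155,220), red tray at (355,155). The top view shows hubs at about (257,178), (295,178) and (331,178), with trays at red (180,264) and yellow (382,264), offcut (273,257), can (155,160) and brush (406,185).

```bash
cat > h.py <<'E'
import numpy as np, cv2
from cell import camera_model
def ray(n,u,v):
    m=camera_model(n); f=210/np.tan(np.radians(m['vfov']/2))
    d=np.array([(u-m['cx'])/f,(v-m['cy'])/f]); s=d.copy()
    for _ in range(20): s=d/(1+m['k1']*(s@s))
    W=np.array(m['world_to_cam']); R=W[:3,:3]; return -R.T@W[:3,3], R.T@np.array([s[0],-s[1],-1])
def onz(n,u,v,z):
    o,d=ray(n,u,v); return o+d*(z-o[2])/d[2]
def two(p,q):
    (a,d),(b,e)=ray("scene",*p),ray("top",*q)
    t=np.linalg.lstsq(np.c_[d,-e],b-a,rcond=None)[0]
    P,Q=a+d*t[0],b+e*t[1]; return (P+Q)/2,np.linalg.norm(P-Q)
def proj(n,P):
    m=camera_model(n); f=210/np.tan(np.radians(m['vfov']/2))
    W=np.array(m['world_to_cam']); c=W[:3,:3]@P+W[:3,3]; s=np.array([c[0],-c[1]])/-c[2]
    s=s*(1+m['k1']*(s@s)); return s*f+[m['cx'],m['cy']]
E
python3 - <<'E'
import cv2,numpy as np
from h import *
s=cv2.imread("pics/scene0.png");t=cv2.imread("pics/top0.png")
a=cv2.resize(s[205:290,195:355],(800,425),interpolation=cv2.INTER_CUBIC)
b=cv2.resize(t[160:215,222:366],(800,306),interpolation=cv2.INTER_CUBIC)
cv2.imwrite("pics/crop_s.png",a); cv2.imwrite("pics/crop_t.png",b)
h=cv2.cvtColor(t,cv2.COLOR_BGR2HSV)
def big(m): 
    c=max(cv2.findContours(m,0,2)[0],key=cv2.contourArea); return cv2.minAreaRect(c)
for nm,m in(("yel",cv2.inRange(h,(20,150,80),(35,255,255))),("red",cv2.inRange(h,(0,180,70),(6,255,255))|cv2.inRange(h,(174,180,70),(180,255,255)))):
    r=big(m); bx=cv2.boxPoints(r); print(nm,r,[onz("top",*p,.028)[:2].round(3) for p in bx])
for nm,p in(("can",(150,152)),):print(nm,onz("top",*p,.16))
for nm,p in(("offc",(273,257)),):print(nm,onz("top",*p,.04))
# rack: lamp corners top face z=.314
for p in((220,139),(368,141),(368,164),(220,163)): print("lamp",onz("top",*p,.314).round(3))
for p in((177,205),(365,150)): print("lampscene far top",onz("scene",*p,.314).round(3))
E
```

```text
yel ((381.41583251953125, 264.1584167480469), (67.86153411865234, 82.19005584716797), 84.2894058227539) [array([ 0.487, -0.177]), array([ 0.516, -0.417]), array([ 0.321, -0.43 ]), array([ 0.293, -0.196])]
red ((178.56045532226562, 262.8816223144531), (80.18024444580078, 66.03872680664062), 3.094058036804199) [array([0.304, 0.4  ]), array([0.496, 0.403]), array([0.488, 0.167]), array([0.296, 0.169])]
can [0.689279   0.35386475 0.16      ]
offc [0.41630294 0.00947132 0.04      ]
lamp [0.68  0.141 0.314]
lamp [ 0.681 -0.222  0.314]
lamp [ 0.622 -0.222  0.314]
lamp [0.618 0.139 0.314]
lampscene far top [ 0.639 -0.217  0.314]
lampscene far top [0.642 0.15  0.314]
```

View pics/crop_s.png

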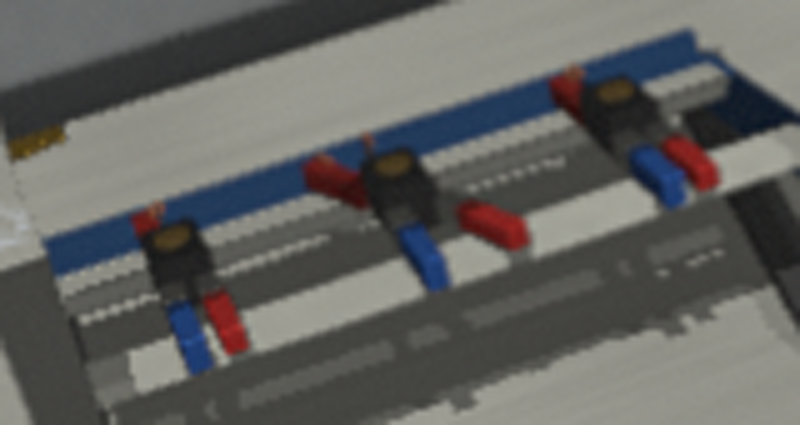

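View pics/crop_t.png

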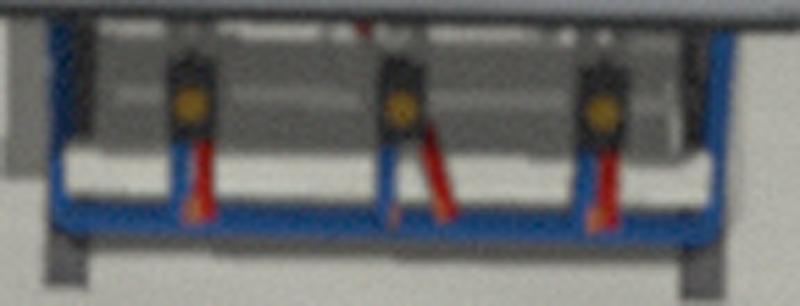

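The crops show the middle clamp open, with jaws and handles spread, and both outer clamps shut. Rivets in the scene view are at about (229,252), (273.6,237) and (318,223). In the top view they are at (330,180), (294.5,179) and (256,178.5).

```bash
python3 - <<'E'
from h import *
n=np.array([-np.sin(.611),0,np.cos(.611)])
for nm,s,t in(("R(-y)",(229,252),(330,179.8)),("M",(273.6,237.2),(294.2,178.9)),("L(+y)",(318,223),(256,178.3))):
    P,e=two(s,t); H=P-n*.0135; print(nm,P.round(4),"err",round(e,4),"hub",H.round(4),"TCP",(H-n*.011).round(4),"pre",(H+n*.09).round(4))
# jaw tips / handle ends for yaw, top view tips
for c in((195,215),(393,215),(600,222)): print(onz("top",222+c[0]/5.556-.4,160+c[1]/5.556-.4,.06).round(4))
E
```

```text
R(-y) [ 0.6333 -0.1478  0.1055] err 0.0024 hub [ 0.641  -0.1478  0.0945] TCP [ 0.6473 -0.1478  0.0854] pre [ 0.5894 -0.1478  0.1682]
M [ 0.634 -0.045  0.107] err 0.0044 hub [ 0.6418 -0.045   0.0959] TCP [ 0.6481 -0.045   0.0869] pre [ 0.5901 -0.045   0.1697]
L(+y) [0.6344 0.0635 0.1049] err 0.0037 hub [0.6421 0.0635 0.0938] TCP [0.6484 0.0635 0.0848] pre [0.5905 0.0635 0.1675]
[0.5849 0.0605 0.06  ]
[ 0.5868 -0.0435  0.06  ]
[ 0.5851 -0.1522  0.06  ]
```

Emit:
step_arm([
  [0.6,0,3.5,2,0,0,-0.1],
  [0.6,1,7.5,4,0,0,-0.2],
  [0.6,3,11.5,6,0,0,-0.3],
  [0.6,5,15,6,0,0,-0.34],
  [0.6,8,18,6,0,0,-0.34],
], grip_force=25)

```text
time: 0.52
tool_pos: [0.2488, -0.3204, 0.2877]
tool_rot: [3.14, -0.001, -0.004]
contact_force: [1.6, -1.4, 0.1]
opening: 0.063
grip_force: 0.0
```

Emit:
step_arm([
  [0.6,2.6,2.8,0,0,-0.12,0],
  [0.6,5.2,5.6,0,0,-0.24,0],
  [0.6,7.8,8.4,0,0,-0.36,0],
  [0.6,10.4,11.2,-0.5,0,-0.48,0],
  [0.6,13,14,-1,0,-0.6,0],
])

```text
time: 0.93
tool_pos: [0.3798, -0.1811, 0.2773]
tool_rot: [3.139, -0.606, 0.0]
contact_force: [1.7, 0.3, -0.6]
opening: 0.0552
grip_force: 0.0
```

Emit:
step_arm([
  [0.6,2.6,2.6,0,0,-0.011,0],
  [0.6,5.2,5.2,0,0,-0.011,0],
  [0.6,7.8,7.8,0,0,-0.011,0],
  [0.6,10.4,10.4,0,0,-0.011,0],
  [0.6,13,13,0,0,-0.011,0],
])

```text
time: 1.35
tool_pos: [0.5099, -0.05, 0.2768]
tool_rot: [3.141, -0.612, 0.001]
contact_force: [0.0, -3.2, -0.4]
opening: 0.0551
grip_force: 0.0
```

Emit:
step_arm([
  [0.6,2,0,-3,0,0,0],
  [0.6,4.5,0,-6.2,0,0,0],
  [0.6,6.7,0,-9.4,0,0,0],
  [0.6,7.5,0,-10.7,0,0,0],
  [0.6,7.5,0,-10.7,0,0,0],
])

```text
time: 1.77
tool_pos: [0.5834, -0.051, 0.165]
tool_rot: [-3.139, -0.604, 0.0]
contact_force: [-1.1, -0.2, -0.1]
opening: 0.0556
grip_force: 0.0
```

```bash
python3 - <<'E'
from cell import *
import cv2,numpy as np
s=read_camera("scene");t=read_camera("top");print(observe()["tool_pos"],observe()["contact_force"])
a=cv2.resize(s[190:300,190:360],(680,440),interpolation=cv2.INTER_CUBIC)
cv2.imwrite("pics/c1.png",a[:,:,::-1])
E
```

```text
[ 0.58358742 -0.05171922  0.16903789] [-0.68373536 -0.27335064 -0.01315696]
```

View pics/c1.png

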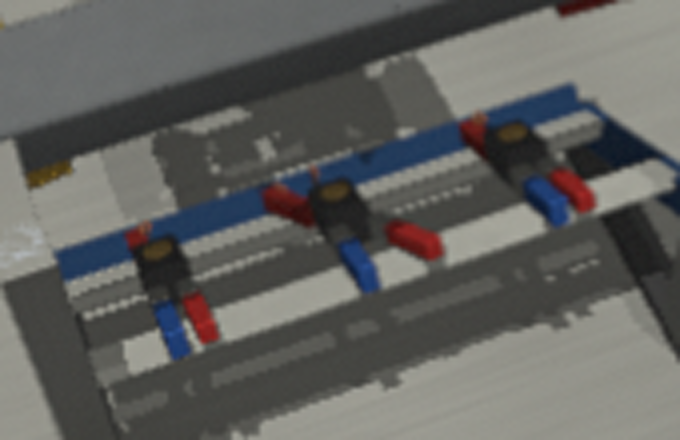

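The scene crop shows the three clamps still undisturbed. The lamp hides the fingers, so I continue on the measured pose.

Emit:
step_arm([
  [0.6,1.5,0.6,-1.0,0,0,0],
  [0.6,3.2,0.6,-3.4,0,0,0],
  [0.6,4.9,0.6,-5.8,0,0,0],
  [0.6,5.9,0.6,-7.2,0,0,0],
  [0.6,6.45,0.6,-8.0,0,0,0],
])

```text
time: 2.28
tool_pos: [0.6549, -0.0537, 0.1044]
tool_rot: [-3.121, -0.59, 0.001]
contact_force: [-4.5, 4.1, 6.0]
opening: 0.0546
grip_force: 3.3
```

Emit:
step_arm([
  [0.6,0,0,0,0,0,0],
  [0.2,0,0,0,0,0,0],
  [0.2,0,0,0,0,0,0],
  [0.2,0,0,0,0,0,0],
  [0.2,0,0,0,0,0,0],
], grip_force=25)

```text
time: 2.7
tool_pos: [0.6536, -0.0522, 0.1048]
tool_rot: [-3.12, -0.59, 0.002]
contact_force: [-1.6, 6.2, 6.6]
opening: 0.0333
grip_force: 5.0
```

```bash
python3 - <<'E'
from cell import *
import cv2,numpy as np
s=read_camera("scene");t=read_camera("top");o=observe();print(o)
a=cv2.resize(s[190:300,190:360],(680,440),interpolation=cv2.INTER_CUBIC)
cv2.imwrite("pics/c2.png",a[:,:,::-1])
E
```

```text
{'time': 2.8, 'qpos': array([-0.2829991 ,  0.48928574,  1.86348253,  0.68397337,  0.28511165,
        0.66756599]), 'qvel': array([ 0.00331456, -0.0008343 , -0.00078548,  0.00385919,  0.00259703,
        0.00406352]), 'joint_efforts': array([ -4.99422044, -40.02001762, -18.84494126,  -0.22615361,
        -3.2034304 ,  -0.27406775]), 'tool_pos': array([ 0.65376632, -0.0516804 ,  0.10492141]), 'tool_rot': array([-3.11901441e+00, -5.89677622e-01,  1.52539196e-03]), 'contact_force': array([-2.97803904,  5.44565336,  8.07650586]), 'torque': array([1.13702172, 0.0761108 , 0.37055064]), 'grip_force': 25.630780793144368, 'opening': 0.026153211469484225}
```

View pics/c2.png

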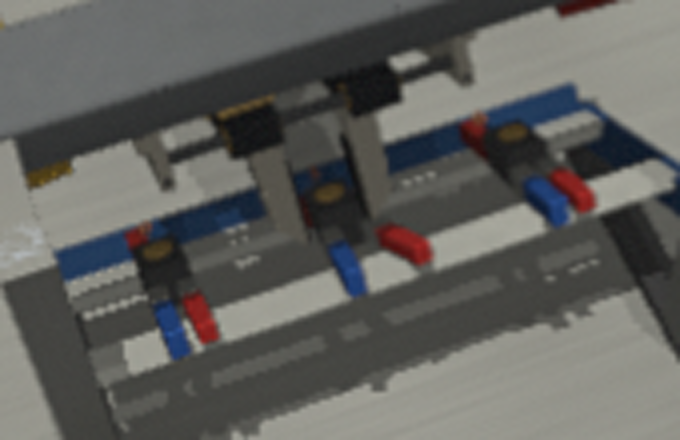

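The scene crop shows both fingers straddling the middle hub at about (325,205). Grip force is 25.6 N at 26 mm opening, so the clamp is held. Joint 5 is at its lower limit, so I'll use less tilt next time. I lift out along the slope normal.

Emit:
step_arm([
  [0.2,-1.0,0,1.5,0,0,0],
  [0.2,-2.3,0,3.3,0,0,0],
  [0.2,-4,0,5.7,0,0,0],
  [0.2,-6.1,0,8.5,0,0,0],
  [0.2,-8.5,0,11.3,0,0,0],
])

```text
time: 3.22
tool_pos: [0.567, -0.0528, 0.2162]
tool_rot: [-3.12, -0.585, 0.001]
contact_force: [0.2, -0.1, -2.6]
opening: 0.0259
grip_force: 25.1
```

Emit:
step_arm([
  [0.2,-4,0,0,0,0,0],
  [0.2,-7.8,0,0,0,0.11,0],
  [0.2,-11,-1.5,0,0,0.23,0],
  [0.2,-13.5,-4.5,0,0,0.35,0],
  [0.2,-15,-8,0,0,0.47,0],
])

```text
time: 3.63
tool_pos: [0.4151, -0.1325, 0.2176]
tool_rot: [-3.121, -0.112, 0.002]
contact_force: [2.1, -0.2, -3.0]
opening: 0.0262
grip_force: 25.3
```

Emit:
step_arm([
  [0.2,0,-4,0,0,0.11,0],
  [0.2,0,-8,-2,0,0.115,0],
  [0.2,0,-12,-4,0,0.115,0],
  [0.2,0,-15.5,-6,0,0.115,0],
  [0.2,0,-17.3,-8,0,0.115,0],
])

```text
time: 4.05
tool_pos: [0.4184, -0.3096, 0.1356]
tool_rot: [-3.123, -0.004, -0.001]
contact_force: [0.4, -0.7, -2.7]
opening: 0.0261
grip_force: 25.3
```

Emit:
step_arm([
  [0.2,-0.2,0.2,-2.5,0,0,0.11],
  [0.2,-0.4,0.4,-5,0,0,0.11],
  [0.2,-0.4,0.4,-7.5,0,0,0.11],
  [0.2,-0.4,0.4,-9,0,0,0.11],
  [0.2,-0.4,0.4,-9.5,0,0,0.11],
])

```text
time: 4.47
tool_pos: [0.4131, -0.3005, 0.0387]
tool_rot: [-3.116, 0.0, 0.111]
contact_force: [0.5, 0.7, -3.2]
opening: 0.0259
grip_force: 25.3
```

```bash
python3 - <<'E'
from cell import *
import cv2,numpy as np
s=read_camera("scene");t=read_camera("top");o=observe();print(o["tool_pos"],o["contact_force"],o["qpos"])
a=cv2.resize(s[160:290,80:230],(600,520),interpolation=cv2.INTER_CUBIC)
cv2.imwrite("pics/c3.png",a[:,:,::-1])
E
```

```text
[ 0.41417144 -0.30147307  0.04064649] [-0.11304308  1.41513803 -2.80918422] [-0.78886103  0.55557449  1.77155082  0.02144882  0.83163311  0.65637947]
```

View pics/c3.png

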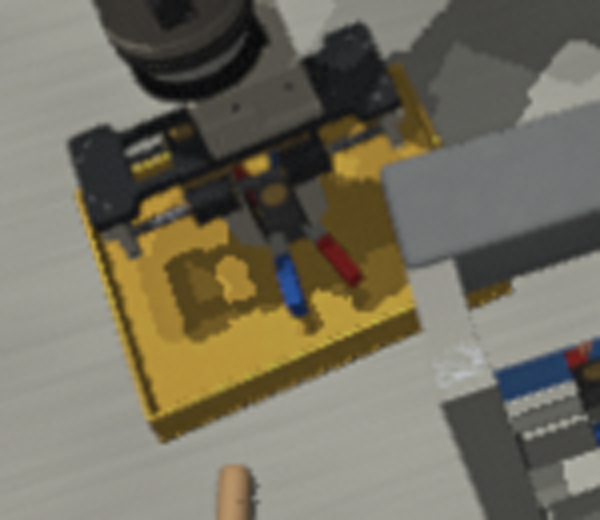

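The crop shows the open clamp over the yellow tray floor, with the hub at about (275,200) and the handles inside the rim. I lower it gently.

Emit:
step_arm([
  [0.2,0,0,-0.7,0,0,0],
  [0.2,0,0,-1.3,0,0,0],
  [0.2,0,0,-1.6,0,0,0],
  [0.2,0,0,-1.8,0,0,0],
  [0.2,0,0,-1.9,0,0,0],
])

```text
time: 4.98
tool_pos: [0.4149, -0.302, 0.0223]
tool_rot: [-3.12, -0.003, 0.111]
contact_force: [0.6, -0.3, -3.0]
opening: 0.0257
grip_force: 25.3
```

Emit:
step_arm([
  [0.2,0,0,-0.1,0,0,0],
  [0.2,0,0,-0.2,0,0,0],
  [0.2,0,0,-0.3,0,0,0],
  [0.2,0,0,-0.4,0,0,0],
  [0.2,0,0,-0.4,0,0,0],
])

```text
time: 5.4
tool_pos: [0.4152, -0.3022, 0.0192]
tool_rot: [-3.121, -0.004, 0.111]
contact_force: [-0.7, 1.8, 4.2]
opening: 0.0256
grip_force: 24.6
```

Emit:
step_arm([
  [0.5,0,0,0,0,0,0],
  [0.5,0,0,0,0,0,0],
  [0.5,0,0,2,0,0,0],
  [0.5,0,0,5,0,0,0],
  [0.55,0,0,9,0,0,0],
])

```text
time: 5.82
tool_pos: [0.4135, -0.3009, 0.1073]
tool_rot: [-3.116, 0.0, 0.111]
contact_force: [1.0, -0.5, -0.1]
opening: 0.0484
grip_force: 0.0
```

```bash
python3 - <<'E'
# forward-kinematics sanity is unknown; report joint state only
from cell import *
o=observe();print(o["tool_pos"],o["tool_rot"],o["contact_force"],o["opening"],o["qpos"])
E
```

```text
[ 0.41346876 -0.30086441  0.10728848] [-3.11575622e+00  2.83814906e-04  1.10894832e-01] [ 0.95266198 -0.50509075 -0.13712062] 0.048415888941834476 [-0.7889917   0.45727927  1.71042701  0.01889191  0.9943826   0.66045443]
```

Emit:
step_arm([
  [0.55,0,0.5,3.5,-0.025,0,-0.11],
  [0.55,1,2.5,6.5,-0.025,0,-0.11],
  [0.55,2,5,9.5,-0.025,0,-0.11],
  [0.55,3,8,12,-0.025,0,-0.11],
  [0.55,4,11,14,-0.025,0,-0.11],
])

```text
time: 6.23
tool_pos: [0.4554, -0.1913, 0.2508]
tool_rot: [3.137, -0.004, 0.0]
contact_force: [0.7, -0.7, -0.1]
opening: 0.0508
grip_force: 0.0
```

Emit:
step_arm([
  [0.55,2.5,1,0.2,0,-0.115,0],
  [0.55,5,2,0.4,0,-0.23,0],
  [0.55,7.5,3,0.6,0,-0.345,0],
  [0.55,9,3.8,0.8,0,-0.45,0],
  [0.55,10.5,4.3,0.8,0,-0.45,0],
])

```text
time: 6.65
tool_pos: [0.5571, -0.147, 0.2544]
tool_rot: [3.14, -0.452, -0.0]
contact_force: [-0.1, 0.4, -0.4]
opening: 0.0505
grip_force: 0.0
```

Emit:
step_arm([
  [0.55,1.5,-0.1,-2.5,0,0,0],
  [0.55,3,-0.1,-5,0,0,0],
  [0.55,4,-0.1,-7,0,0,0],
  [0.55,4.2,-0.1,-7.4,0,0,0],
  [0.55,4.2,-0.1,-7.4,0,0,0],
])

```text
time: 7.07
tool_pos: [0.6013, -0.1495, 0.1807]
tool_rot: [3.139, -0.449, 0.001]
contact_force: [0.6, -0.5, -0.4]
opening: 0.0505
grip_force: 0.0
```

```bash
python3 - <<'E'
from cell import *
o=observe();print(o["tool_pos"],o["tool_rot"],o["contact_force"],o["opening"],o["qpos"])
E
```

```text
[ 0.60127365 -0.14953671  0.18065891] [ 3.13935428e+00 -4.48751152e-01  1.01339918e-03] [ 0.60817949 -0.51878469 -0.42295298] 0.050544782446566246 [-0.46875217  0.35388934  1.74186731  0.32067479  0.66456482  0.88625589]
```

Emit:
step_arm([
  [0.55,1.2,0.1,-2.5,0,0,0],
  [0.55,2.4,0.1,-5,0,0,0],
  [0.55,3.3,0.1,-7,0,0,0],
  [0.55,3.9,0.1,-8.3,0,0,0],
  [0.55,4.2,0.1,-9,0,0,0],
])

```text
time: 7.48
tool_pos: [0.644, -0.1491, 0.0921]
tool_rot: [3.138, -0.452, 0.001]
contact_force: [-0.5, 0.0, 0.1]
opening: 0.0508
grip_force: 0.0
```

Emit:
step_arm([
  [0.55,0,0,0,0,0,0],
  [0.2,0,0,0,0,0,0],
  [0.2,0,0,0,0,0,0],
  [0.2,0,0,0,0,0,0],
  [0.2,0,0,0,0,0,0],
], grip_force=25)

```text
time: 7.9
tool_pos: [0.6441, -0.1493, 0.0937]
tool_rot: [3.137, -0.454, 0.001]
contact_force: [-0.0, -0.4, 0.4]
opening: 0.0283
grip_force: 0.0
```

Emit:
step_arm([
  [0.2,0,0,0,0,0,0],
  [0.2,0,0,0,0,0,0],
  [0.2,0,0,0,0,0,0],
])

```text
time: 8.15
tool_pos: [0.6441, -0.1491, 0.0935]
tool_rot: [3.137, -0.453, 0.001]
contact_force: [-2.9, 0.7, 6.5]
opening: 0.0257
grip_force: 25.0
```

Emit:
step_arm([
  [0.2,-0.8,0,1.2,0,0,0],
  [0.2,-2.2,0,3.2,0,0,0],
  [0.2,-4,0,5.7,0,0,0],
  [0.2,-6.1,0,8.5,0,0,0],
  [0.2,-8.5,0,11.3,0,0,0],
])

```text
time: 8.57
tool_pos: [0.5572, -0.1484, 0.2051]
tool_rot: [3.139, -0.449, 0.001]
contact_force: [1.2, -0.7, -3.2]
opening: 0.0258
grip_force: 25.0
```

Emit:
step_arm([
  [0.2,-4,0,0,0,0,0],
  [0.2,-7.8,0,0,0,0.11,0],
  [0.2,-11.5,1,0,0,0.23,0],
  [0.2,-14.5,3.5,0,0,0.35,0],
  [0.2,-16.5,7,0,0,0.47,0],
])

```text
time: 8.98
tool_pos: [0.3909, -0.0804, 0.2062]
tool_rot: [3.135, 0.024, -0.004]
contact_force: [1.4, 1.6, -4.4]
opening: 0.0254
grip_force: 25.0
```

Emit:
step_arm([
  [0.2,0,4.1,0,0,0.1,0],
  [0.2,0,8.2,0,0,0.14,0],
  [0.2,0,12.3,0,0,0.14,0],
  [0.2,0,16.4,0,0,0.14,0],
  [0.2,0,20.5,0,0,0.14,0],
])

```text
time: 9.4
tool_pos: [0.3932, 0.128, 0.2049]
tool_rot: [3.138, 0.159, 0.001]
contact_force: [1.6, 0.1, -3.7]
opening: 0.0256
grip_force: 25.0
```

Emit:
step_arm([
  [0.2,0,4.1,-1,0,0,0],
  [0.2,0,8.2,-2,0,0,0],
  [0.2,0,12.3,-4,0,0,0],
  [0.2,0,16.3,-6,0,0,0],
  [0.2,0,20.5,-7,0,0,0],
])

```text
time: 9.82
tool_pos: [0.3925, 0.323, 0.1357]
tool_rot: [3.136, 0.16, 0.001]
contact_force: [1.9, -1.1, -3.8]
opening: 0.0255
grip_force: 25.0
```

Emit:
step_arm([
  [0.2,-0.3,1,-2.5,0,0,-0.03],
  [0.2,-0.3,1.2,-5,0,0,-0.03],
  [0.2,-0.3,1.2,-7.5,0,0,-0.03],
  [0.2,-0.3,1.2,-9,0,0,-0.03],
  [0.2,-0.3,1.2,-9.3,0,0,-0.03],
])

```text
time: 10.23
tool_pos: [0.3887, 0.3329, 0.0417]
tool_rot: [3.135, 0.164, -0.029]
contact_force: [-0.9, 0.3, -4.1]
opening: 0.0256
grip_force: 25.0
```

```bash
python3 - <<'E'
from cell import *
import cv2,numpy as np
s=read_camera("scene");t=read_camera("top");o=observe();print(o["tool_pos"],o["contact_force"],o["qpos"])
a=cv2.resize(s[90:220,270:430],(640,520),interpolation=cv2.INTER_CUBIC)
cv2.imwrite("pics/c4.png",a[:,:,::-1])
E
```

```text
[0.39036704 0.33361751 0.04421525] [ 0.88087136 -1.09651869 -3.78469413] [0.50890178 0.60541419 1.66838412 0.09203632 1.00945213 2.0538767 ]
```

View pics/c4.png

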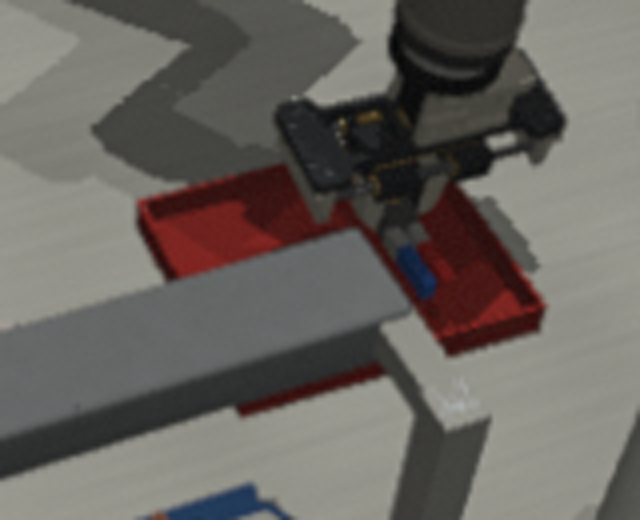

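The crop shows the shut clamp over the red floor on the +y side, with its blue handle at (415,270), well inside the rim. I lower it.

Emit:
step_arm([
  [0.2,0,0,-0.8,0,0,0],
  [0.2,0,0,-1.5,0,0,0],
  [0.2,0,0,-2.0,0,0,0],
  [0.2,0,0,-2.3,0,0,0],
  [0.2,0,0,-2.3,0,0,0],
])

```text
time: 10.75
tool_pos: [0.3906, 0.3337, 0.0214]
tool_rot: [3.138, 0.159, -0.029]
contact_force: [-0.4, -0.9, -4.5]
opening: 0.0258
grip_force: 25.0
```

Emit:
step_arm([
  [0.2,0,0,-0.1,0,0,0],
  [0.2,0,0,-0.2,0,0,0],
  [0.2,0,0,-0.3,0,0,0],
  [0.2,0,0,-0.3,0,0,0],
])

```text
time: 11.08
tool_pos: [0.3908, 0.334, 0.0188]
tool_rot: [3.138, 0.158, -0.029]
contact_force: [-0.1, -0.1, -4.2]
opening: 0.0255
grip_force: 25.0
```

Emit:
step_arm([
  [0.2,0,0,-0.1,0,0,0],
  [0.2,0,0,-0.2,0,0,0],
  [0.2,0,0,-0.3,0,0,0],
  [0.2,0,0,-0.3,0,0,0],
])

```text
time: 11.42
tool_pos: [0.3912, 0.3341, 0.016]
tool_rot: [3.139, 0.157, -0.029]
contact_force: [1.5, 0.0, -0.3]
opening: 0.026
grip_force: 25.0
```

Emit:
step_arm([
  [0.45,0,0,0,0,0,0],
  [0.45,0,0,0,0,0,0],
  [0.45,0.3,0,2,0,0,0],
  [0.45,0.8,0,5,0,0,0],
  [0.55,1.5,0,9,0,-0.1,0],
])

```text
time: 11.83
tool_pos: [0.4069, 0.333, 0.1044]
tool_rot: [3.139, 0.062, -0.031]
contact_force: [0.6, 0.0, 0.1]
opening: 0.0442
grip_force: 0.0
```

Emit:
step_arm([
  [0.55,1,-3,2,0,-0.12,0],
  [0.55,3,-6,4.5,0,-0.24,0],
  [0.55,5,-9,7,0,-0.36,0],
  [0.55,7,-12,9,0,-0.45,0.03],
  [0.55,8.5,-15.5,10.5,0,-0.5,0.03],
])

```text
time: 12.25
tool_pos: [0.4895, 0.1812, 0.212]
tool_rot: [-3.136, -0.449, 0.005]
contact_force: [1.0, -0.4, 0.5]
opening: 0.0504
grip_force: 0.0
```

Emit:
step_arm([
  [0.55,0.5,-3,2,0,0,0],
  [0.55,1.5,-6,3.5,0,0,0],
  [0.55,3.5,-9,4.2,0,0,0],
  [0.55,5.5,-11.8,4.2,0,0,0],
  [0.55,7,-11.8,4.2,0,0,0],
])

```text
time: 12.67
tool_pos: [0.5612, 0.0591, 0.2532]
tool_rot: [-3.136, -0.445, -0.003]
contact_force: [0.7, -0.5, -1.1]
opening: 0.0509
grip_force: 0.0
```

Emit:
step_arm([
  [0.55,1.5,0,-2.5,0,0,0],
  [0.55,3,0,-5,0,0,0],
  [0.55,4,0,-7,0,0,0],
  [0.55,4.2,0,-7.4,0,0,0],
  [0.55,4.2,0,-7.4,0,0,0],
])

```text
time: 13.08
tool_pos: [0.6009, 0.0636, 0.1761]
tool_rot: [-3.135, -0.438, 0.001]
contact_force: [-0.7, 0.4, -0.4]
opening: 0.0506
grip_force: 0.0
```

Emit:
step_arm([
  [0.55,1.2,0,-2.4,0,0,0],
  [0.55,2.4,0,-4.8,0,0,0],
  [0.55,3.4,0,-6.7,0,0,0],
  [0.55,4,0,-7.9,0,0,0],
  [0.55,4.3,0,-8.5,0,0,0],
])

```text
time: 13.5
tool_pos: [0.6448, 0.0638, 0.0927]
tool_rot: [-3.135, -0.442, 0.001]
contact_force: [-0.4, -0.7, -0.3]
opening: 0.0506
grip_force: 0.0
```

Emit:
step_arm([
  [0.55,0,0,0,0,0,0],
  [0.2,0,0,0,0,0,0],
  [0.2,0,0,0,0,0,0],
  [0.2,0,0,0,0,0,0],
  [0.2,0,0,0,0,0,0],
], grip_force=25)

```text
time: 13.92
tool_pos: [0.6449, 0.0637, 0.0939]
tool_rot: [-3.135, -0.444, 0.001]
contact_force: [-0.2, 0.5, 0.1]
opening: 0.0285
grip_force: 0.0
```

Emit:
step_arm([
  [0.2,0,0,0,0,0,0],
  [0.2,0,0,0,0,0,0],
  [0.2,0,0,0,0,0,0],
])

```text
time: 14.17
tool_pos: [0.6449, 0.0636, 0.0938]
tool_rot: [-3.135, -0.443, 0.001]
contact_force: [-3.3, -0.1, 6.4]
opening: 0.0258
grip_force: 25.0
```

Emit:
step_arm([
  [0.2,-0.8,0,1.2,0,0,0],
  [0.2,-2.2,0,3.2,0,0,0],
  [0.2,-4,0,5.7,0,0,0],
  [0.2,-6.1,0,8.5,0,0,0],
  [0.2,-8.5,0,11.3,0,0,0],
])

```text
time: 14.58
tool_pos: [0.5581, 0.0636, 0.2055]
tool_rot: [-3.135, -0.439, 0.0]
contact_force: [0.9, -1.0, -2.8]
opening: 0.0259
grip_force: 25.0
```

Emit:
step_arm([
  [0.2,-4,0,0,0,0,0],
  [0.2,-7.8,0,0,0,0.11,0],
  [0.2,-11.5,1,0,0,0.23,0],
  [0.2,-14.5,3.5,0,0,0.35,0],
  [0.2,-16.5,7,0,0,0.47,0],
])

```text
time: 15.0
tool_pos: [0.3916, 0.1327, 0.2068]
tool_rot: [-3.137, 0.034, -0.003]
contact_force: [1.3, 1.4, -3.5]
opening: 0.0259
grip_force: 25.0
```

Emit:
step_arm([
  [0.2,0,3,0,0,0.1,0],
  [0.2,0,6,-1,0,0.14,0],
  [0.2,0,9,-3,0,0.14,0],
  [0.2,0,10,-5,0,0.14,0],
  [0.2,0,10,-7,0,0.14,0],
])

```text
time: 15.42
tool_pos: [0.3943, 0.236, 0.1343]
tool_rot: [-3.134, 0.168, 0.004]
contact_force: [0.3, -0.3, -3.5]
opening: 0.0259
grip_force: 25.0
```

Emit:
step_arm([
  [0.2,-0.3,0,-2.5,0,0,-0.03],
  [0.2,-0.3,0,-5,0,0,-0.03],
  [0.2,-0.3,0,-7.5,0,0,-0.03],
  [0.2,-0.3,0,-9,0,0,-0.03],
  [0.2,-0.3,0,-9.2,0,0,-0.03],
])

```text
time: 15.83
tool_pos: [0.3896, 0.2329, 0.041]
tool_rot: [-3.137, 0.174, -0.03]
contact_force: [-0.8, 0.5, -1.8]
opening: 0.0258
grip_force: 25.0
```

Emit:
step_arm([
  [0.2,0,0,-0.8,0,0,0],
  [0.2,0,0,-1.5,0,0,0],
  [0.2,0,0,-2.0,0,0,0],
  [0.2,0,0,-2.2,0,0,0],
  [0.2,0,0,-2.2,0,0,0],
])

```text
time: 16.25
tool_pos: [0.3917, 0.2336, 0.0216]
tool_rot: [-3.134, 0.168, -0.029]
contact_force: [-0.4, -0.7, -2.9]
opening: 0.0259
grip_force: 25.0
```

Emit:
step_arm([
  [0.2,0,0,-0.2,0,0,0],
  [0.2,0,0,-0.4,0,0,0],
  [0.2,0,0,-0.5,0,0,0],
  [0.2,0,0,-0.5,0,0,0],
])

```text
time: 16.58
tool_pos: [0.3916, 0.2336, 0.0166]
tool_rot: [-3.135, 0.168, -0.029]
contact_force: [0.5, -0.4, -2.7]
opening: 0.026
grip_force: 25.0
```

Emit:
step_arm([
  [0.2,0,0,-0.1,0,0,0],
  [0.2,0,0,-0.2,0,0,0],
  [0.2,0,0,-0.2,0,0,0],
])

```text
time: 16.83
tool_pos: [0.392, 0.2337, 0.0153]
tool_rot: [-3.134, 0.167, -0.029]
contact_force: [0.2, -0.5, 5.1]
opening: 0.0258
grip_force: 25.0
```

Emit:
step_arm([
  [0.45,0,0,0,0,0,0],
  [0.45,0,0,0,0,0,0],
  [0.45,0.3,0,2,0,0,0],
  [0.45,0.8,0,5,0,0,0],
  [0.5,1.5,0,9,0,-0.1,0],
])

```text
time: 17.25
tool_pos: [0.4077, 0.233, 0.1034]
tool_rot: [-3.133, 0.072, -0.031]
contact_force: [1.6, -0.4, 0.4]
opening: 0.044
grip_force: 0.0
```

Emit:
step_arm([
  [0.5,0,-4,1,0,0,0],
  [0.5,0,-8,3,0,0,0],
  [0.5,0,-12,5,0,0,0],
  [0.5,0,-16,8,0,0,0],
  [0.5,0,-20,10,0,0,0],
])

```text
time: 17.67
tool_pos: [0.4063, 0.0475, 0.1978]
tool_rot: [-3.131, 0.067, -0.028]
contact_force: [1.9, -0.5, 0.7]
opening: 0.0458
grip_force: 0.0
```

Emit:
step_arm([
  [0.5,0,-2,2,0,0,0],
  [0.5,0,-4,4,0,0,0],
  [0.5,0,-5,6,0,0,0],
  [0.5,0,-5,6,0,0,0],
])

```text
time: 18.0
tool_pos: [0.4083, -0.0034, 0.2598]
tool_rot: [-3.133, 0.061, -0.032]
contact_force: [0.7, -0.9, 0.3]
opening: 0.0457
grip_force: 0.0
```

```bash
python3 - <<'E'
from cell import *
import cv2,numpy as np
s=read_camera("scene");t=read_camera("top");o=observe();print(o["tool_pos"],o["contact_force"])
a=cv2.resize(t[150:310,125:435],(800,413),interpolation=cv2.INTER_CUBIC)
b=np.hstack([cv2.resize(s[160:275,90:230],(400,187*0+180)),cv2.resize(s[100:220,280:420],(400,180))])
cv2.imwrite("pics/fin.png",np.vstack([a,b])[:,:,::-1])
E
```

```text
[ 0.40672789 -0.00144587  0.25653483] [0.19370046 1.25300756 0.10805273]
```

View pics/fin.png

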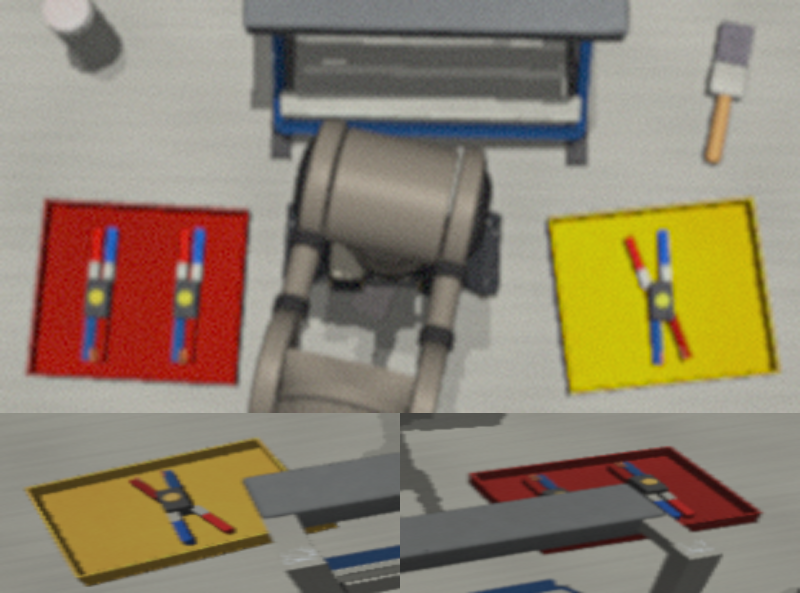

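The final view shows both shut clamps flat and apart in the red tray, at about (97,297) and (185,297). The open one is flat in the yellow tray at (660,300), the rack is empty, and the can and brush have not moved.

```bash
python3 -c "
from cell import *
print(hand_in())"
```

```text
the job is handed in; nothing more can be done
None
```

The job is handed in at about 18 s: both shut clamps lie flat in the red tray and the open one in the yellow tray, jaws unchanged; the can and brush have not moved, and the offcut was hidden under the arm in the last picture, so I did not re-check it.

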